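# Stop the carved box with a bench dog and hold its lid at 60 degrees

### The arm

A 6-joint arm with a two-finger parallel gripper is mounted at the origin on the work surface. World frame = base frame: x ahead of the robot, y to its left, z up, the work surface at z = 0. Lengths are in mm, angles in rad, forces in N, time in s.
With the tool pointing down it reaches from about 325 to 750 mm from the base axis. Payload 7.6 kg.
Tool frame: the origin (TCP) lies on the centre line of the jaws, within the pads' length; the fingertips stand 19 mm ahead of it and the grasp point (between the pads) is the TCP; z points along the fingers, y is the line along which they close (so a half turn about z gives the same grasp; the last joint's range is limited). The gripper opens to 85 mm and grips with 20 to 120 N. Pads are 22 mm wide; open, the fingers measure 114 mm over their backs; the gripper's body (76 mm by 85 mm) begins 54 mm behind the grasp point. The pads swing forward as they close: fully open they stand 13 mm farther back than shut.
Start: joints at [1.151, 0.052, 1.401, -0, 1.689, -0.07], TCP at [179.907, 493.232, 250.323] pointing down, gripper open.
Joint ranges: [-2.9, 2.9], [-0.91, 2.17], [0.12, 2.37], [-1.06, 4.2], [0.26, 2.73], [-2.93, 2.93]. Speed limits (rad/s): [2.57, 2.57, 3.01, 3.14, 3.14, 3.14].

### API

Orientations are given as a unit quaternion [x, y, z, w].
In Python, from cell import manip gives the robot as it stands.
- The arm moves only by the tool servo_tool, never from a script. Its argument "moves" is a list of rows, each a list of 3 entries, a list of its own where there are three numbers: the shift along the tool's x, y, z in mm, then the turn about the tool's z in rad, then the opening, from -1 (shut) to 1 (fully open). A call has 1 to 10 rows; each row shifts and turns the commanded pose from where the row before left it, along the tool's axes as they then stand; what a row does not reach is not made up. A row lasts 1/12 s, in which the tool goes at most 41.7 mm and 7.16 degrees, less where a joint would pass 70% of its speed; a pose out of reach is approached as far as the arm can. A call with a gripper value outside its range is refused whole. The fingers move at their own pace and stop on an object; "squeeze" is the grip in N (left out, the last holds). Time passes only in rows, so rows that do not move let the fingers close. It gives the time, the measured TCP pose, the force, the opening and the grip force at its end, in the units of the state.
- manip.read_state(): the state, without advancing time (a new reading comes with each control period).
- manip.grab_frame(name): name is "scene" or "top"; returns a dict with "img" (420x560x3 uint8, blue, green, red), "intrinsics" (3x3 intrinsics, pixels), "camera_from_world" (4x4, takes a point from world to camera coordinates). Camera axes: x right, y down, z forward; pixel columns grow to the right and rows downward; lengths in mm; the calibration is good to about 2 mm. A picture is of the moment at which its call begins. There is no depth.
- manip.sign_off(): hands the job in; it is judged then, once.
Trained networks look in a picture, given as the dict that the camera call returned (one of the last four; its "shot" number tells which), for a name from the list of things; names that differ only in an ending like _2 or _b are one class to them, and where a whole thing is asked for, a point or a joint stands for the part that bears it (a point fixed in the world has none). Each returns a list of dicts, best first, with "p" (0 to 1); they miss things now and then, are a little off and sometimes report something else, mostly with a low value. They report only what shows in the picture. A call takes as long as a camera call.
- manip.search_frame(picture, thing): "position" ([column, row] in pixels, amid what is visible of it).
- manip.cut_out(picture, thing): "pixels" (420x560 bool, what is visible of it) and "position" ([column, row] in pixels, amid what is visible of it).
The state is a dict: "t": time; "q": joint angles; "qd": joint speeds; "joint_efforts": joint torques, N m; "tool_pos": TCP position; "ee_rot": TCP orientation; "wrist_force": force on the tool from outside, world axes, zero at the start; "wrist_torque": the same for the moment, N m; "grip_width": finger opening in mm; "grasp_force": force on a finger pad.
Only numpy, scipy, OpenCV 4.12 (cv2) and the standard library are available. Lean on these libraries where they do the work, as an engineer would, in place of code of your own. Each camera call takes 0.05 s, during which the arm holds its last target. There are 200 camera calls.

### The job

A lid stay is about to be screwed to the carved box. First take the spare round-headed bench dog from the dog block and stand it fully home in the empty dog hole behind the box (its hinge side), so that it backs the box up together with the dog already standing there, and let go of it. Then raise the lid by its overhanging front lip and finish holding it open at 60 degrees with the gripper: the program ends while still holding, since the lid falls shut if let go; do not shove the box about, and leave everything else on the bench as it lies.

Things in the scene. Friction and masses are not known exactly. Their poses are not given: they have to be found in the camera images.
- dog: the spare bench dog: turned brown wood, 100 mm tall: a round shank 19 mm in diameter and 40 mm long whose foot tapers to 10 mm over the last 8 mm, below a round head 32 mm in diameter and 60 mm tall with a dark line near its top. Origin: centre of the shank's foot, z up along its axis. 60 g. It starts upright in one of the end bores of the dog block with its head resting on the block
- dogblock: fixed wooden block 215 x 56 x 45 mm (its own x, y, z) with a row of three bores, 22 mm across, 70 mm apart along its x; origin under its centre. It stands on the bench to the left or to the right of the slab
- slab: fixed carving slab of pale wood 380 x 340 x 45 mm (x, y, z) with four through dog holes 22 mm across, at x = +/-140 and y = +/-80 mm of its own axes; origin under its centre. The row at x = +140 mm lies behind the box, the row at -140 mm in front of it
- hole (a point): centre of the mouth of the empty dog hole behind the box, in the slab's top face (45 mm above the bench); 22 mm across with a 2.5 mm chamfer, goes right through the slab. A dog fully home has its head resting on the slab, its foot 40 mm below this point; its head then stands 3 to 8 mm behind the back of the box, which with its lid is 81 mm high. Axes as the slab's
- dog_set: the dog already standing home in the other hole behind the box (slab x = +140, y = +80 mm); same make and size as the spare one. Leave it
- stop_sq: bystander: bench stop with a square 30 mm head 45 mm tall on the same shank, in the other end bore of the dog block. Leave it
- box: carved dark box standing loose on the slab, lined up with the slab's axes: body 160 x 240 x 66 mm (x, y, z), about 1.6 kg, hinges on its far (+x) side; origin under its centre. Only friction holds it: it slides back a few mm against the dogs when the lid is pushed that way
- lid (a joint): angle of the box's lid in rad: 0 shut, growing as the front edge rises; 60 degrees is 1.047. The hinge is free: the lid (about 0.55 kg, panel 185 x 250 x 14 mm) falls shut when let go below about 90 degrees; it stops at 100 degrees
- lid_lip (a point): middle of the lid's front lower edge. The lid overhangs the front of the box by 25 mm along its whole width; its underside there is 66 mm above the slab when shut. This point swings about the hinge at 185 mm radius; its axes turn with the lid (x towards the hinge, z out of the lid's top)
- lid_hinge (a point): middle of the lid's hinge line, at the top of the box's back wall, at the level of the lid's underside; the hinge axis is the box's y axis
- stay: bystander: flat brass lid stay, about 22 x 110 x 7 mm, lying on the slab in front of the box
- gouge_a: bystander: carving gouge 235 mm long, 24 mm thick, lying on the slab along the left end of the box
- gouge_b: bystander: broad carving gouge 235 mm long lying on the bench on the right
- mallet: bystander: flat striking mallet, head 120 x 140 x 34 mm, lying on the bench on the left
- stone: bystander: sharpening stone in a wooden case 225 x 75 x 38 mm, on the bench on the side of the slab away from the dog block
- trysquare: bystander: try square, stock 120 mm and blade 200 mm, lying flat on the bench on the right

How it is judged:
By the outcome, as a careful person would: the job done as asked, in the order asked, and still so for the second after the job is handed in, while the arm keeps its last pose, push and grip.
It also fails if it takes over 72 s, if anything falls off the work surface, if the arm or the gripper's body presses on something with over 40 N, if the wrist force passes 120 N, or if a joint passes its speed limit or range.

## Working session

There is one attempt and no reset: what is moved stays moved. The work goes in short steps, Python scripts to look and compute and a tool call to move; the robot and the scene stay as the last step left them, time stands still between calls to the robot, and variables do not carry over. Pictures are saved under pics/ and viewed, at most 10 in all, crops included, and the job is handed in when it is done.

Besides the shell and the picture viewer there is one more tool, called after "Call:" as name(argument=value, ...) on one line, values as JSON. servo_tool: Moves the arm, as the interface text tells. Its arguments: {"type":"object","properties":{"moves":{"type":"array","items":{"type":"array"}},"squeeze":{"type":"number"}},"required":["moves"]}

```bash
mkdir -p pics
cat > h.py <<'E'
import numpy as np,cv2
from cell import manip
def ray(f,px):
    K=np.array(f["intrinsics"]);T=np.array(f["camera_from_world"]);R=T[:3,:3]
    c=-R.T@T[:3,3]; d=R.T@np.linalg.solve(K,[px[0],px[1],1.]); return c,d
def at_z(f,px,z):
    c,d=ray(f,px); return c+d*(z-c[2])/d[2]
def proj(f,P):
    K=np.array(f["intrinsics"]);T=np.array(f["camera_from_world"])
    p=np.atleast_2d(P)@T[:3,:3].T+T[:3,3]; p=p@K.T; return p[:,:2]/p[:,2:]
E
python3 - <<'E'
from h import *
for n in ("top","scene"):
    f=manip.grab_frame(n); cv2.imwrite(f"pics/{n}0.png",f["img"])
    print(n,ray(f,(280,210)))
    for t in ("dog","dog_set","dogblock","slab","stop_sq","box","hole","lid_lip","lid_hinge","stay"):
        try:
            print(t,[(np.round(d["position"],1).tolist(),round(d["p"],2)) for d in manip.search_frame(f,t)])
        except Exception as e: print(t,e)
s=manip.read_state(); print(s)
E
```

```text
top (array([ 273.17983416,    7.14197252, 1458.55667028]), array([ 0.19903793, -0.00797452, -0.98000793]))
dog [([174.6, 204.9], 0.7)]
dog_set []
dogblock [([178.2, 230.1], 0.76)]
slab [([285.9, 255.7], 0.85)]
stop_sq [([174.1, 250.6], 0.58)]
box [([276.3, 217.7], 0.74)]
hole [([282.0, 252.3], 0.7)]
lid_lip [([275.9, 217.4], 0.56)]
lid_hinge [([274.2, 220.9], 0.88), ([274.5, 220.0], 0.2)]
stay []
scene (array([1420.80175263,  923.69957112, 1000.17108046]), array([-0.58097549, -0.57394953, -0.57721642]))
dog [([346.2, 275.7], 0.58)]
dog_set [([263.2, 246.6], 0.73)]
dogblock [([367.1, 281.7], 0.62)]
slab [([272.2, 251.9], 0.74)]
stop_sq [([384.3, 251.4], 0.49)]
box [([275.9, 210.4], 0.69), ([278.1, 205.2], 0.37)]
hole [([271.6, 253.8], 0.57)]
lid_lip [([276.0, 210.5], 0.55)]
lid_hinge [([274.7, 217.0], 0.79), ([450.7, 310.2], 0.36)]
stay []
{'t': 1.1, 'q': array([ 1.15071128e+00,  5.22022882e-02,  1.40067180e+00, -3.10720656e-05,
        1.68861113e+00, -7.03052508e-02]), 'qd': array([ 1.36456806e-05,  1.10803462e-03,  8.66461479e-04,  5.42661779e-04,
        1.06722159e-03, -1.11874151e-03]), 'joint_efforts': array([-2.48985853e-04, -3.81543267e+01, -3.60314083e+01, -9.28702252e-05,
        1.18104317e-04, -4.31059220e-05]), 'tool_pos': array([179.91088885, 493.23576315, 250.33638733]), 'ee_rot': array([1.74001515e-01, 9.84745383e-01, 4.83660144e-05, 2.80065527e-05]), 'wrist_force': array([0.37767232, 0.15248492, 0.31635358]), 'wrist_torque': array([ 0.05011397, -0.01577823,  0.00832748]), 'grasp_force': 0.0, 'grip_width': 85.60793474855595}
```

View pics/top0.png

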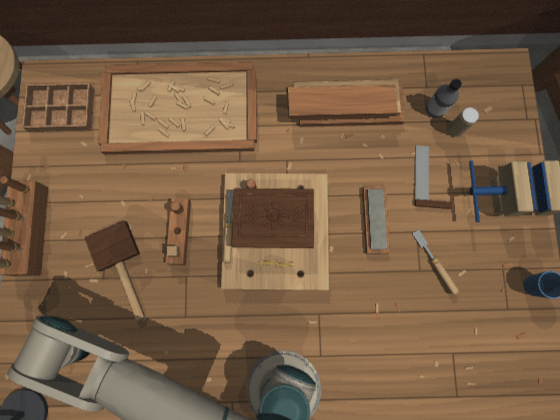

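View pics/scene0.png

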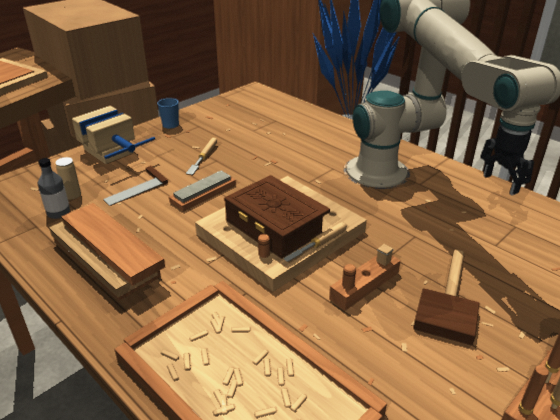

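The top view shows the slab spanning about (223–328, 174–290) and the box at (273,218). The set dog is at (251,183), the empty rear hole near (301,187), the front holes at (250,273) and (300,273), the spare dog at (176,205) and the square stop at (172,251). The scene view agrees: the set dog is at (264,246) and the spare dog at (348,277).

```bash
cat > m.py <<'E'
from h import *
import sys
fs={n:manip.grab_frame(n) for n in ("top","scene")}
f=fs["top"]
crop=f["img"][165:300,155:345]; cv2.imwrite("pics/crop1.png",cv2.resize(crop,None,fx=4.2,fy=4.2,interpolation=cv2.INTER_CUBIC))
g=fs["scene"]
cv2.imwrite("pics/crop2.png",cv2.resize(g["img"][170:310,190:410],None,fx=3.6,fy=3.6,interpolation=cv2.INTER_CUBIC))
for n in fs:
  for t in ("slab","box","dogblock","dog","stop_sq","stay","gouge_a"):
    for d in manip.cut_out(fs[n],t)[:2]:
        m=d["pixels"].astype(np.uint8); c=max(cv2.findContours(m,0,2)[0],key=cv2.contourArea)
        r=cv2.minAreaRect(c)
        print(n,t,round(d["p"],2),np.round(d["position"],1),m.sum(),cv2.boundingRect(c),np.round(r[0],1),np.round(r[1],1),round(r[2],1))
        if n=="top":
            z={"slab":45,"box":126,"dogblock":45,"dog":105,"stop_sq":90,"stay":50,"gouge_a":60}[t]
            print("   corners",[np.round(at_z(f,p,z)[:2]).tolist() for p in cv2.boxPoints(r)], "c",np.round(at_z(f,r[0],z)[:2]))
E
python3 m.py
```

```text
top slab 0.3 [281.6 253.4] 6628 (221, 173, 108, 117) [274.5 231. ] [116. 107.] 90.0
   corners [[690.0, 189.0], [682.0, -167.0], [303.0, -149.0], [310.0, 188.0]] c [491.  15.]
top box 0.62 [273.7 217.5] 4933 (231, 186, 83, 63) [272. 217.] [62. 82.] 90.0
   corners [[624.0, 147.0], [618.0, -108.0], [424.0, -101.0], [430.0, 148.0]] c [522.  21.]
top dogblock 0.6 [175.9 229.5] 1147 (165, 198, 26, 67) [178.2 231. ] [21.6 66.9] 5.1
   corners [[395.0, 369.0], [613.0, 355.0], [605.0, 284.0], [387.0, 300.0]] c [499. 327.]
top dog 0.6 [176.1 203.3] 133 (170, 201, 14, 13) [176. 207.] [14.1  9.9] 45.0
   corners [[571.0, 349.0], [593.0, 327.0], [560.0, 295.0], [538.0, 317.0]] c [565. 322.]
top dog 0.36 [283.7 253.4] 6633 (221, 172, 109, 118) [275.5 230.7] [107.9 116.6] 0.7
   corners [[311.0, 181.0], [677.0, 177.0], [664.0, -167.0], [299.0, -145.0]] c [483.  12.]
top stop_sq 0.69 [173.7 251.6] 134 (167, 245, 13, 12) [173.  250.5] [11. 12.] 90.0
   corners [[448.0, 351.0], [447.0, 313.0], [413.0, 313.0], [414.0, 350.0]] c [430. 332.]
top stay 0.68 [282.3 257.9] 6850 (220, 172, 110, 118) [274.5 
[... 537 characters left out ...]
. ] [102.6 149.8] 56.7
scene box 0.75 [274.5 213.2] 5153 (224, 176, 105, 83) [274.  212.8] [98.6 68.1] 34.8
scene box 0.2 [202.6 193.4] 1259 (169, 171, 67, 40) [201.6 189.7] [20.6 67.5] 63.4
scene dogblock 0.55 [367.2 283. ] 1590 (330, 257, 70, 53) [364.1 279. ] [28.3 77.7] 54.7
scene dog 0.53 [347.1 275.2] 325 (342, 264, 14, 26) [348.5 276.5] [25. 13.] 90.0
scene stop_sq 0.48 [385.3 254.6] 265 (376, 244, 16, 22) [383.7 254.5] [14.8 21. ] 7.1
scene stay 0.36 [346.9 275.9] 288 (342, 264, 13, 25) [348. 276.] [24. 12.] 90.0
scene gouge_a 0.91 [322.  237.6] 532 (283, 222, 64, 40) [314.6 242.2] [10.3 71.5] 59.0
scene gouge_a 0.49 [202.6 153.6] 276 (187, 137, 30, 39) [201.7 156.5] [ 7.6 45.6] 36.3
```

View pics/crop1.png

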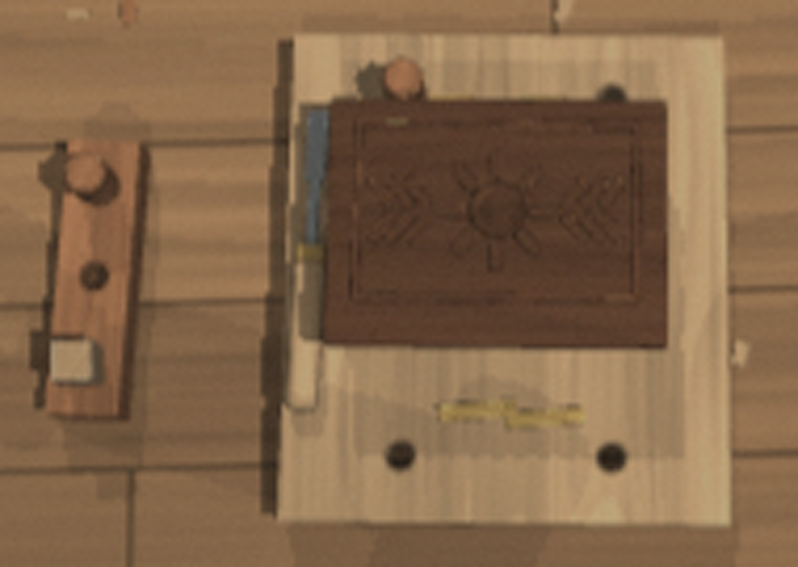

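View pics/crop2.png

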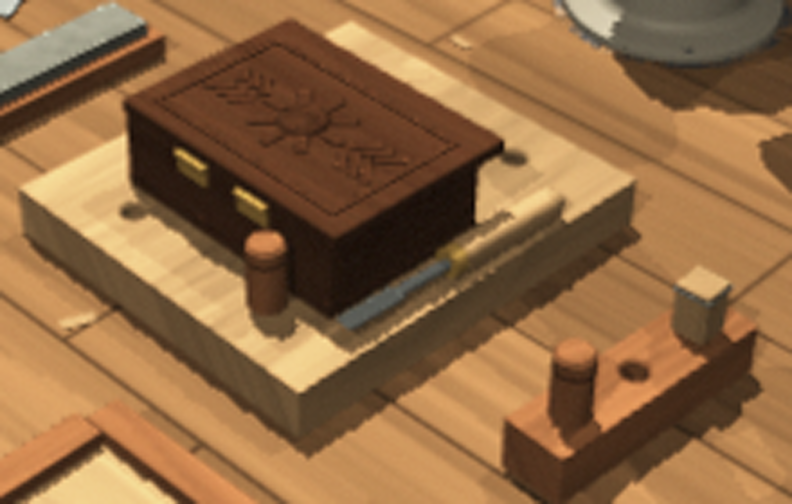

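The crops give usable corner, hole and head positions: front holes at crop1 (401,456) and (612,457), empty rear hole at crop2 (134,211), spare dog head at crop1 (87,175) and crop2 (575,349).

```bash
cat > fit.py <<'E'
from h import *
from scipy.optimize import least_squares
f=manip.grab_frame("top"); g=manip.grab_frame("scene")
T=lambda u,v:np.array([(u+.5)/4.2-.5+155,(v+.5)/4.2-.5+165])
S=lambda u,v:np.array([(u+.5)/3.6-.5+190,(v+.5)/3.6-.5+170])
def fit(obs,x0):
    def place(p,l): 
        c,s=np.cos(p[2]),np.sin(p[2]); return np.array([p[0]+c*l[0]-s*l[1],p[1]+s*l[0]+c*l[1],l[2]])
    res=lambda p:np.concatenate([proj(fr,place(p,l))[0]-px for fr,px,l in obs])
    r=least_squares(res,x0,loss="soft_l1",f_scale=1.); print(np.round(r.x,3)); print(np.round(r.fun.reshape(-1,2),1).tolist()); return r.x,place
slab=[(f,T(294,38),(190,170,45)),(f,T(723,36),(190,-170,45)),(f,T(730,522),(-190,-170,45)),(f,T(279,522),(-190,170,45)),
(f,T(401,456),(-140,80,45)),(f,T(612,457),(-140,-80,45)),(f,T(405,77),(140,80,105)),
(g,S(134,211),(140,-80,45)),(g,S(514,158),(-140,80,45)),(g,S(266,240),(140,80,105)),(g,S(298,393),(190,170,45)),(g,S(635,183),(-190,170,45)),(g,S(22,188),(190,-170,45))]
p,pl=fit(slab,[490,15,0]); print("hole",pl(p,(140,-80,45)),"setdog",pl(p,(140,80,0)),"top only:"); fit(slab[:7],[490,15,0]); fit(slab[7:],[490,15,0])
lid=[(f,T(331,100),(80,125,126)),(f,T(665,101),(80,-125,126)),(f,T(666,346),(-105,-125,126)),(f,T(325,344),(-105,125,126)),
(g,S(338,236),(80,125,126)),(g,S(127,100),(80,-125,126)),(g,S(503,143),(-105,125,126)),(g,S(292,20),(-105,-125,126))]
b,_=fit(lid,[520,15,0])
c,s=np.cos(p[2]),np.sin(p[2]); d=b[:2]-p[:2]; print("box in slab",c*d[0]+s*d[1],-s*d[0]+c*d[1], "back face x",c*d[0]+s*d[1]+80,"expected",124-5)
# dogs: head top
for nm,a,bb in(("dog",T(87,175),S(575,349)),("set",T(405,77),S(266,240))):
    r=least_squares(lambda q:np.r_[proj(f,[q[0],q[1],105])[0]-a,proj(g,[q[0],q[1],105])[0]-bb],[560,320]); print(nm,np.round(r.x,1),np.round(r.fun,1),at_z(f,a,105)[:2],at_z(g,bb,105)[:2])
blk=[(f,T(95,275),(0,0,45)),(f,T(65,141),(107.5,28,45)),(f,T(146,143),(107.5,-28,45)),(f,T(126,418),(-107.5,-28,45)),(f,T(48,413),(-107.5,28,45)),(g,S(634,371),(0,0,45)),(g,S(563,457),(107.5,28,45)),(g,S(757,326),(-107.5,28,45)),(g,S(505,419),(107.5,-28,45))]
q,pl=fit(blk,[500,320,0]); print("bores",pl(q,(70,0,0)),pl(q,(-70,0,0)))
E
python3 fit.py
```

```text
[ 4.95841e+02  1.26850e+01 -2.90000e-02]
[[-0.1, -0.8], [0.0, 0.2], [0.3, 0.7], [-0.1, -0.1], [-0.4, -0.1], [-0.2, -0.1], [-0.9, -0.1], [-0.1, -0.2], [-0.0, -0.6], [-0.1, 0.2], [0.3, -0.1], [0.2, -1.4], [-1.4, -0.2]]
hole [633.44865445 -71.3644601   45.        ] setdog [638.11504718  88.56747785   0.        ] top only:
[ 4.95729e+02  1.21570e+01 -2.70000e-02]
[[-0.0, -0.7], [0.1, 0.1], [0.6, 0.6], [0.1, 0.1], [-0.1, -0.1], [0.0, -0.1], [-0.8, -0.0]]
[ 4.96305e+02  1.43150e+01 -3.60000e-02]
[[0.1, -0.1], [0.4, -0.1], [-0.2, 0.4], [-0.0, 0.2], [0.6, -0.8], [-1.1, -0.3]]
[ 5.34114e+02  1.96520e+01 -3.10000e-02]
[[-0.8, -0.7], [-0.0, -0.3], [0.2, 0.6], [-1.1, 0.4], [-0.5, 0.5], [-1.7, -0.6], [1.4, -1.4], [-0.3, -1.3]]
box in slab 38.05293832983655 8.080658512458992 back face x 118.05293832983655 expected 119
dog [568.9 325.6] [-0.4 -0.4 -0.  -0.6] [567.69401856 324.28600781] [570.63667868 327.13162634]
set [637.2  87. ] [-0.4  0.2 -0.3 -0.2] [637.69892176  85.75610452] [637.33006599  88.29196019]
[ 5.00557e+02  3.30922e+02 -4.90000e-02]
[[-0.2, 0.3], [0.8, -0.3], [-1.5, -0.3], [-1.2, -0.2], [-0.1, 0.5], [-0.1, -0.6], [0.0, 0.6], [-0.4, -0.9], [-0.3, -0.4]]
bores [570.47272156 327.48413113   0.        ] [430.64162708 334.3590869    0.        ]
```

Add to h.py:
```python
from scipy.spatial.transform import Rotation as Ro
def to(x,y,z):
    s=manip.read_state(); R=Ro.from_quat(s["ee_rot"]).as_matrix()
    yaw=np.degrees(np.arctan2(R[1,1],R[0,1]))
    print("t",round(s["t"],2),"pos",np.round(s["tool_pos"],1),"y-axis deg",round(yaw,2),"tilt",round(R[2,2],4),"F",np.round(s["wrist_force"],1),"w",round(s["grip_width"],1),"gf",round(s["grasp_force"],1),"tool shift",np.round(R.T@(np.array([x,y,z])-s["tool_pos"]),1))
```

```text
(no output)
```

Call:
servo_tool(moves=[[[0, 0, 0], -0.107, 1], [[0, 0, 0], -0.107, 1], [[0, 0, 0], -0.107, 1], [[-30, -12, 0], 0, 1], [[-35, -14, 0], 0, 1], [[-35, -14, 0], 0, 1], [[-35, -14, 0], 0, 1], [[-35, -14, 0], 0, 1], [[-35, -14, 0], 0, 1], [[-35, -14, 0], 0, 1]], squeeze=40)

```text
t: 2.83
tool_pos: [418.6, 389.3, 250.4]
ee_rot: [0.014, 1.0, 0.0, 0.0]
wrist_force: [0.2, 1.1, -0.2]
grip_width: 85.2
grasp_force: 0.0
```

```bash
python3 -c "
from h import *
to(569.8,326.5,160)"
```

```text
t 2.83 pos [418.6 389.3 250.4] y-axis deg 88.35 tilt -1.0 F [ 0.2  1.1 -0.2] w 85.2 gf 0.0 tool shift [-152.9  -58.5   90.4]
```

Call:
servo_tool(moves=[[[-35, -14, 0], 0, 1], [[-35, -14, 0], 0, 1], [[-30, -11, 30], 0, 1], [[-25, -9, 30], 0, 1], [[-15, -5, 30], 0, 1], [[0, 0, 0], 0, 1], [[0, 0, 0], 0, 1], [[0, 0, 0], 0, 1]])

```text
t: 3.5
tool_pos: [553.9, 334.7, 163.5]
ee_rot: [0.014, 1.0, 0.001, 0.001]
wrist_force: [-0.5, 0.6, 0.2]
grip_width: 85.4
grasp_force: 0.0
```

```bash
python3 -c "
from h import *
to(569.8,326.5,160)
f=manip.grab_frame('top'); g=manip.grab_frame('scene')
a=f['img'][170:270,130:240]; b=g['img'][190:320,290:410]
cv2.imwrite('pics/c3.png',np.hstack([cv2.resize(a,(396,360)),cv2.resize(b,(332,360))]))"
```

```text
t 3.5 pos [553.9 334.7 163.5] y-axis deg 88.38 tilt -1.0 F [-0.5  0.6  0.2] w 85.4 gf 0.0 tool shift [-16.1  -7.7   3.5]
```

View pics/c3.png

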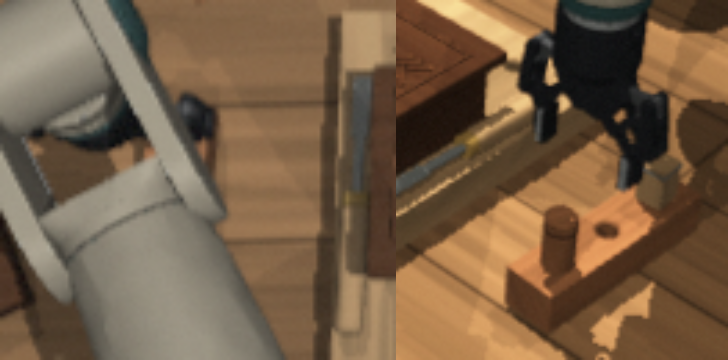

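The gripper is open above the block, with the dog upright and untouched. It is about 16 mm short, which I correct next.

Call:
servo_tool(moves=[[[-16, -8, 3], 0, 1], [[0, 0, 0], 0, 1], [[0, 0, 0], 0, 1], [[0, 0, 0], 0, 1]])

```text
t: 3.93
tool_pos: [569.4, 326.2, 160.1]
ee_rot: [0.014, 1.0, 0.001, 0.001]
wrist_force: [1.1, 0.5, -0.7]
grip_width: 85.8
grasp_force: 0.0
```

```bash
python3 -c "
from h import *
to(569.8,326.5,86)"
```

```text
t 3.93 pos [569.4 326.2 160.1] y-axis deg 88.38 tilt -1.0 F [ 1.1  0.5 -0.7] w 85.8 gf 0.0 tool shift [-0.3  0.2 74.1]
```

Call:
servo_tool(moves=[[[0, 0, 25], 0, 1], [[0, 0, 25], 0, 1], [[0, 0, 24], 0, 1], [[0, 0, 0], 0, 1], [[0, 0, 0], 0, -1], [[0, 0, 0], 0, -1], [[0, 0, 0], 0, -1], [[0, 0, 0], 0, -1], [[0, 0, 0], 0, -1], [[0, 0, 0], 0, -1]], squeeze=40)

```text
t: 4.77
tool_pos: [570.5, 325.9, 86.9]
ee_rot: [0.014, 1.0, 0.001, 0.001]
wrist_force: [-0.1, -0.5, 6.5]
grip_width: 31.3
grasp_force: 39.4
```

Call:
servo_tool(moves=[[[0, 0, 0], 0, -1], [[0, 0, 0], 0, -1]])

```text
t: 4.93
tool_pos: [570.5, 325.9, 86.9]
ee_rot: [0.014, 1.0, 0.001, 0.001]
wrist_force: [-0.3, 0.2, 5.7]
grip_width: 30.8
grasp_force: 39.4
```

Call:
servo_tool(moves=[[[0, 0, -10], 0, -1], [[0, 0, -20], 0, -1], [[0, 0, -30], 0, -1], [[0, 0, -35], 0, -1], [[0, 0, -35], 0, -1], [[0, 0, -30], 0, -1], [[0, 0, 0], 0, -1], [[0, 0, 0], 0, -1]])

```text
t: 5.6
tool_pos: [570.3, 325.7, 248.1]
ee_rot: [0.014, 1.0, 0.001, 0.002]
wrist_force: [0.1, 0.2, -0.7]
grip_width: 30.7
grasp_force: 40.2
```

```bash
python3 -c "
from h import *
to(633.4,-71.4,247)
g=manip.grab_frame('scene'); p=manip.read_state()['tool_pos']
print(proj(g,[p,p+[0,0,18],p-[0,0,82]]))
print([(np.round(d['position'],1),d['p']) for d in manip.search_frame(g,'dog')])
cv2.imwrite('pics/c4.png',cv2.resize(g['img'][150:310,280:430],None,fx=3.6,fy=3.6))"
```

```text
t 5.6 pos [570.3 325.7 248.1] y-axis deg 88.35 tilt -1.0 F [ 0.1  0.2 -0.7] w 30.7 gf 40.2 tool shift [ -74.5 -395.1    0.5]
[[353.590598   220.67563156]
 [354.21472278 214.43641392]
 [350.8699029  247.8737327 ]]
[]
```

View pics/c4.png

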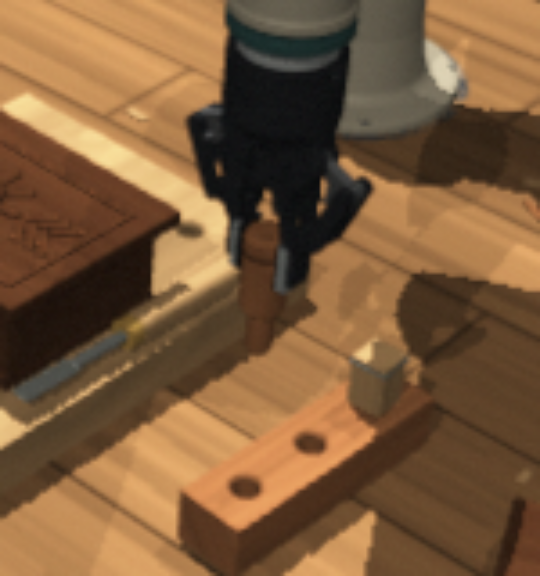

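The dog is held upright; its foot shows at (351.7, 247.8) against (350.9, 247.9) predicted. Next I carry it over the hole.

Call:
servo_tool(moves=[[[-3, -15, 0], 0, -1], [[-6, -30, 0], 0, -1], [[-6, -33, 0], 0, -1], [[-6, -33, 0], 0, -1], [[-6, -33, 0], 0, -1], [[-6, -33, 0], 0, -1], [[-6, -33, 0], 0, -1], [[-6, -33, 0], 0, -1], [[-6, -33, 0], 0, -1], [[-6, -33, 0], 0, -1]])

```text
t: 6.53
tool_pos: [617.1, 12.4, 243.0]
ee_rot: [0.015, 1.0, -0.0, -0.002]
wrist_force: [0.8, 0.2, -0.1]
grip_width: 30.8
grasp_force: 40.2
```

Call:
servo_tool(moves=[[[-6, -33, 0], 0, -1], [[-6, -30, 0], 0, -1], [[-3, -15, 0], 0, -1], [[0, 0, 0], 0, -1], [[0, 0, 0], 0, -1]])

```text
t: 6.95
tool_pos: [630.1, -64.1, 243.4]
ee_rot: [0.015, 1.0, 0.0, -0.001]
wrist_force: [0.2, 0.4, -1.1]
grip_width: 31.1
grasp_force: 40.2
```

```bash
python3 -c "
from h import *
to(633.4,-71.4,200)"
```

```text
t 6.95 pos [630.1 -64.1 243.4] y-axis deg 88.26 tilt -1.0 F [ 0.2  0.4 -1.1] w 31.1 gf 40.2 tool shift [-3.6 -7.2 43.4]
```

Call:
servo_tool(moves=[[[-3.6, -7.2, 20], 0, -1], [[0, 0, 25], 0, -1], [[0, 0, 25], 0, -1], [[0, 0, 15], 0, -1], [[0, 0, 10], 0, -1], [[0, 0, 0], 0, -1], [[0, 0, 0], 0, -1]])

```text
t: 7.53
tool_pos: [634.0, -69.8, 150.0]
ee_rot: [0.014, 1.0, 0.0, -0.0]
wrist_force: [0.8, 0.1, -0.3]
grip_width: 30.8
grasp_force: 40.2
```

```bash
python3 -c "
from h import *
to(633.4,-71.4,134)
g=manip.grab_frame('scene'); p=manip.read_state()['tool_pos']
print(proj(g,[p+[0,0,18],p-[0,0,82],[633.4,-71.4,45]]))
cv2.imwrite('pics/c5.png',cv2.resize(g['img'][160:280,170:330],None,fx=4.5,fy=4.5,interpolation=2))"
```

```text
t 7.53 pos [634.  -69.8 150. ] y-axis deg 88.42 tilt -1.0 F [ 0.8  0.1 -0.3] w 30.8 gf 40.2 tool shift [ 0.5 -1.6 16. ]
[[224.47714873 192.68391968]
 [226.37104737 221.66066291]
 [226.79299356 228.00671271]]
```

View pics/c5.png

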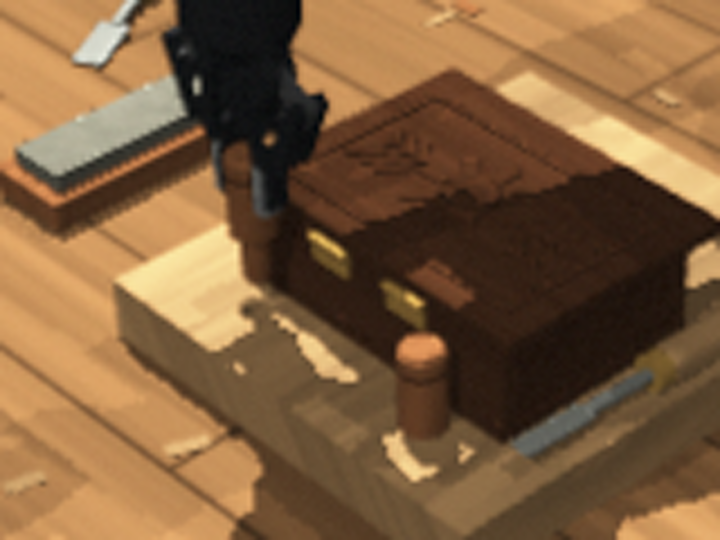

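The foot is at about (227.8, 222.9), just above the hole at (227, 228.3), with the dog leaning at most a few degrees. That is inside the taper's capture range, so I lower it gently.

Call:
servo_tool(moves=[[[0.5, -1.6, 4], 0, -1], [[0, 0, 6], 0, -1], [[0, 0, 5], 0, -1], [[0, 0, 4], 0, -1], [[0, 0, 3], 0, -1], [[0, 0, 3], 0, -1], [[0, 0, 0], 0, -1]])

```text
t: 8.17
tool_pos: [633.1, -72.3, 123.9]
ee_rot: [0.014, 1.0, 0.0, -0.001]
wrist_force: [-0.0, 0.2, -0.2]
grip_width: 30.9
grasp_force: 40.2
```

```bash
python3 -c "
from h import *
to(633.4,-71.4,87)"
```

```text
t 8.17 pos [633.1 -72.3 123.9] y-axis deg 88.35 tilt -1.0 F [-0.   0.2 -0.2] w 30.9 gf 40.2 tool shift [-0.3  0.9 36.9]
```

No contact, and the foot is 3 mm in. I continue down.

Call:
servo_tool(moves=[[[-0.3, 0.9, 3], 0, -1], [[0, 0, 3], 0, -1], [[0, 0, 3], 0, -1], [[0, 0, 3], 0, -1], [[0, 0, 0], 0, -1]])

```text
t: 8.58
tool_pos: [633.4, -71.3, 111.8]
ee_rot: [0.014, 1.0, 0.0, -0.001]
wrist_force: [0.7, -0.1, -1.1]
grip_width: 30.5
grasp_force: 40.3
```

Call:
servo_tool(moves=[[[0, 0, 4], 0, -1], [[0, 0, 4], 0, -1], [[0, 0, 0], 0, -1]])

```text
t: 8.83
tool_pos: [633.3, -71.3, 103.6]
ee_rot: [0.014, 1.0, 0.0, -0.001]
wrist_force: [-0.6, 0.7, -0.8]
grip_width: 31.1
grasp_force: 40.2
```

```bash
python3 -c "
from h import *
to(633.4,-71.4,87)"
```

```text
t 8.83 pos [633.3 -71.3 103.6] y-axis deg 88.35 tilt -1.0 F [-0.6  0.7 -0.8] w 31.1 gf 40.2 tool shift [-0.1 -0.1 16.6]
```

Call:
servo_tool(moves=[[[0, 0, 4], 0, -1], [[0, 0, 4], 0, -1], [[0, 0, 3], 0, -1], [[0, 0, 0], 0, -1]])

```text
t: 9.17
tool_pos: [633.4, -71.3, 92.6]
ee_rot: [0.014, 1.0, 0.0, -0.001]
wrist_force: [-0.6, -0.2, -0.8]
grip_width: 30.7
grasp_force: 40.2
```

Call:
servo_tool(moves=[[[0, 0, 2], 0, -1], [[0, 0, 2], 0, -1], [[0, 0, 1], 0, -1], [[0, 0, 0], 0, -1]])

```text
t: 9.5
tool_pos: [633.7, -71.4, 88.4]
ee_rot: [0.014, 1.0, 0.0, -0.0]
wrist_force: [-0.4, -1.0, -0.7]
grip_width: 31.1
grasp_force: 40.3
```

Call:
servo_tool(moves=[[[0, 0, 1.5], 0, -1], [[0, 0, 1], 0, -1], [[0, 0, 0], 0, -1]])

```text
t: 9.75
tool_pos: [633.9, -71.5, 86.9]
ee_rot: [0.014, 1.0, -0.0, 0.0]
wrist_force: [-1.9, 0.6, 2.0]
grip_width: 31.0
grasp_force: 40.5
```

Call:
servo_tool(moves=[[[0, 0, 1], 0, -1], [[0, 0, 1], 0, -1], [[0, 0, 0], 0, -1]])

```text
t: 10.0
tool_pos: [634.1, -71.5, 86.8]
ee_rot: [0.014, 1.0, -0.0, 0.001]
wrist_force: [-6.7, 0.6, 13.1]
grip_width: 30.9
grasp_force: 41.5
```

Contact at TCP z 86.8, the same height above the seat as in the block, so the head is home. I ease off, open and rise.

Call:
servo_tool(moves=[[[0, 0, -1.5], 0, -1], [[0, 0, 0], 0, 0.5], [[0, 0, 0], 0, 0.5], [[0, 0, 0], 0, 0.5], [[0, 0, 0], 0, 0.5], [[0, 0, -15], 0, 0.5], [[0, 0, -30], 0, 0.5], [[0, 0, -35], 0, 0.5], [[0, 0, -35], 0, 0.5], [[0, 0, -35], 0, 0.5]])

```text
t: 10.83
tool_pos: [633.5, -71.3, 237.1]
ee_rot: [0.014, 1.0, 0.0, -0.0]
wrist_force: [0.3, -0.4, -0.4]
grip_width: 64.3
grasp_force: 0.0
```

Call:
servo_tool(moves=[[[30, 0, 0], 0, -1], [[35, 0, 0], 0, -1], [[35, 3, 0], 0, -1], [[35, 3, 0], 0, -1], [[35, 3, 0], 0, -1], [[35, 3, 0], 0, -1], [[35, 3, 0], 0, -1], [[0, 0, 0], 0, -1], [[0, 0, 0], 0, -1]])

```text
t: 11.58
tool_pos: [393.4, -49.4, 236.3]
ee_rot: [0.014, 1.0, -0.0, 0.001]
wrist_force: [1.3, -0.2, 0.6]
grip_width: 0.4
grasp_force: 0.0
```

Run:
```python
from h import *
to(425,20,200)
g=manip.grab_frame('scene'); f=manip.grab_frame('top')
print(proj(g,[[633.4,-71.4,105],[633.4,-71.4,45]]),proj(f,[633.4,-71.4,105]))
a=cv2.resize(g['img'][150:290,185:335],(600,560),interpolation=2)
cv2.imwrite('pics/c6.png',a)
b=cv2.resize(f['img'][165:300,195:345],(600,540),interpolation=2); cv2.imwrite('pics/c7.png',b)
```

```text
t 11.58 pos [393.4 -49.4 236.3] y-axis deg 88.34 tilt -1.0 F [ 1.3 -0.2  0.6] w 0.4 gf 0.0 tool shift [-29.4  70.3  36.3]
[[225.69377377 211.18617349]
 [226.79299356 228.00671271]] [[300.66605351 183.11827402]]
```

View pics/c6.png

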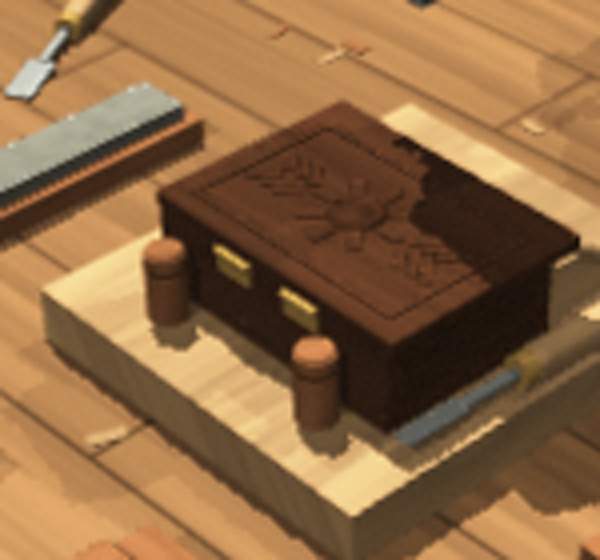

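The spare dog now stands upright and home at (226,211)–(227,228), exactly where predicted. The box and the set dog are undisturbed. Next I bring the closed fingers in front of the lid lip.

Call:
servo_tool(moves=[[[2, 20, 0], 0, -1], [[2, 30, 0], 0, -1], [[2, 23, 0], 0, -1], [[0, 0, 25], 0, -1], [[0, 0, 35], 0, -1], [[0, 0, 35], 0, -1], [[0, 0, 25], 0, -1], [[0, 0, 11], 0, -1], [[0, 0, 0], 0, -1], [[0, 0, 0], 0, -1]], squeeze=60)

```text
t: 12.52
tool_pos: [390.9, 23.7, 104.6]
ee_rot: [0.014, 1.0, 0.0, -0.001]
wrist_force: [0.2, -0.1, 0.6]
grip_width: 0.0
grasp_force: 0.0
```

```bash
python3 -c "
from h import *
to(414,23.1,104)"
```

```text
t 12.52 pos [390.9  23.7 104.6] y-axis deg 88.35 tilt -1.0 F [ 0.2 -0.1  0.6] w 0.0 gf 0.0 tool shift [-23.1   0.1   0.5]
```

Call:
servo_tool(moves=[[[-8, 0, 0], 0, -1], [[-8, 0, 0], 0, -1], [[-5, 0, 0], 0, -1], [[0, 0, 0], 0, -1]])

```text
t: 12.85
tool_pos: [413.0, 23.0, 106.1]
ee_rot: [0.014, 1.0, 0.0, 0.001]
wrist_force: [0.3, -0.1, 0.8]
grip_width: -0.3
grasp_force: 0.0
```

Call:
servo_tool(moves=[[[-2, 0, 0], 0, -1], [[-2, 0, 0], 0, -1], [[0, 0, 0], 0, -1]])

```text
t: 13.1
tool_pos: [415.6, 22.9, 105.0]
ee_rot: [0.014, 1.0, 0.0, 0.0]
wrist_force: [0.0, 0.3, -0.9]
grip_width: -0.5
grasp_force: 0.0
```

Call:
servo_tool(moves=[[[-1.5, 0, 0], 0, -1], [[-1.5, 0, 0], 0, -1], [[0, 0, 0], 0, -1]])

```text
t: 13.35
tool_pos: [417.7, 22.8, 104.5]
ee_rot: [0.014, 1.0, 0.0, -0.001]
wrist_force: [-4.6, 0.3, 0.8]
grip_width: 0.1
grasp_force: 0.0
```

Call:
servo_tool(moves=[[[-1, 0, 0], 0, -1], [[0, 0, 0], 0, -1]])

```text
t: 13.52
tool_pos: [417.8, 22.8, 104.2]
ee_rot: [0.014, 1.0, 0.0, -0.003]
wrist_force: [-11.2, 0.1, 2.4]
grip_width: 0.2
grasp_force: 0.0
```

Contact is at TCP x 417.7, which is the predicted lip position less the 11 mm finger half-width. I now lift with friction.

Call:
servo_tool(moves=[[[-0.3, 0, -1.5], 0, -1], [[-0.2, 0, -2], 0, -1], [[0, 0, -2], 0, -1], [[0, 0, 0], 0, -1]])

```text
t: 13.85
tool_pos: [418.1, 22.8, 109.1]
ee_rot: [0.014, 1.0, 0.0, -0.003]
wrist_force: [-8.4, -0.4, -2.3]
grip_width: 0.1
grasp_force: 0.0
```

```bash
python3 -c "
from h import *
to(418,22.8,120)"
```

```text
t 13.85 pos [418.1  22.8 109.1] y-axis deg 88.35 tilt -1.0 F [-8.4 -0.4 -2.3] w 0.1 gf 0.0 tool shift [  0.2  -0.  -10.9]
```

Call:
servo_tool(moves=[[[-0.1, 0, -2], 0, -1], [[-0.1, 0, -2], 0, -1], [[-0.2, 0, -3], 0, -1], [[-0.3, 0, -3], 0, -1], [[0, 0, 0], 0, -1]])

```text
t: 14.27
tool_pos: [419.2, 22.8, 119.6]
ee_rot: [0.014, 1.0, 0.0, -0.002]
wrist_force: [-8.4, -0.3, -2.2]
grip_width: -0.1
grasp_force: 3.7
```

```bash
python3 -c "
from h import *
to(418,22.8,120)
g=manip.grab_frame('scene'); f=manip.grab_frame('top')
cv2.imwrite('pics/c8.png',np.hstack([cv2.resize(g['img'][130:280,210:350],(392,420),interpolation=2),cv2.resize(f['img'][165:300,205:345],(400,420),interpolation=2)]))"
```

```text
t 14.27 pos [419.2  22.8 119.6] y-axis deg 88.36 tilt -1.0 F [-8.4 -0.3 -2.2] w -0.1 gf 3.7 tool shift [ 1.2 -0.1 -0.4]
```

View pics/c8.png

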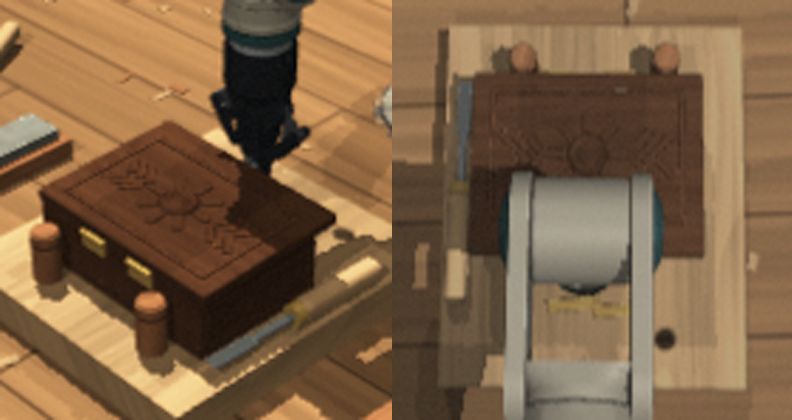

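The lid's front right corner now shows at about (330.4, 206.8), against (329.4, 209.2) shut, so it seems to have risen. I measure the angle numerically.

```bash
cat > ang.py <<'E'
from h import *
B=np.array([534.1,19.7]);yaw=-0.03;c,s=np.cos(yaw),np.sin(yaw)
def lidpts(th,dx=0):
    P=[]
    for r,h in ((0,0),(0,14),(185,14),(185,0)):
        for y in (-125,125):
            l=(80+dx-r*np.cos(th)+h*np.sin(th),y); P.append([B[0]+c*l[0]-s*l[1],B[1]+s*l[0]+c*l[1],111+r*np.sin(th)+h*np.cos(th)])
    return np.array(P)
def body(dx=0):
    return np.array([[B[0]+c*(x+dx)-s*y,B[1]+s*(x+dx)+c*y,z] for x in(-80,80) for y in(-120,120) for z in(45,111)])
def hull(g,P):
    m=np.zeros((420*4,560*4),np.uint8); q=cv2.convexHull(np.round(proj(g,P)*4+1.5).astype(np.int32)); cv2.fillConvexPoly(m,q,1); return m
def angle(names=("scene",)):
  for n in names:
    g=manip.grab_frame(n)
    cand=manip.cut_out(g,"box"); m=max(cand,key=lambda d:d["p"])["pixels"].astype(np.uint8)
    M=cv2.resize(m,None,fx=4,fy=4,interpolation=0)
    best=[]
    for dx in (0,2,4,6):
      for t in range(0,81,1):
        H=hull(g,lidpts(np.radians(t),dx))|hull(g,body(dx)); best.append(((H&M).sum()/(H|M).sum(),t,dx))
    best.sort(reverse=True); print(n,"iou,deg,dx",[(round(a,3),t,d) for a,t,d in best[:6]])
E
python3 -c "
from ang import *
angle(); angle()"
```

```text
Traceback (most recent call last):
  File "ang.py", line 16, in angle
    cand=manip.cut_out(g,"box"); m=max(cand,key=lambda d:d["p"])["pixels"].astype(np.uint8)
                                   ~~~^^^^^^^^^^^^^^^^^^^^^^^^^^
ValueError: max() iterable argument is empty
```

```bash
cat >> ang.py <<'E'
def angle(tries=3):
    for k in range(tries):
        g=manip.grab_frame("scene"); cand=[d for t in("box","lid","lid_lip") for d in manip.cut_out(g,t) if 3000<d["pixels"].sum()<9000]
        for d in cand:
            M=cv2.resize(d["pixels"].astype(np.uint8),None,fx=4,fy=4,interpolation=0); best=[]
            for dx in (0,3,6):
                for t in range(0,81):
                    H=hull(g,lidpts(np.radians(t),dx))|hull(g,body(dx)); best.append(((H&M).sum()/(H|M).sum(),t,dx))
            best.sort(reverse=True); print(round(d["p"],2),"iou,deg,dx",[(round(a,3),t,e) for a,t,e in best[:4]])
            return
def tipcorner(g,th,dx=0): return proj(g,lidpts(th,dx)[[5,7]])
E
python3 - <<'E'
from ang import *
angle()
old=cv2.imread('pics/scene0.png'); g=manip.grab_frame('scene')
# template track of near-side front corner (column ~329,row ~209) and back corner
for nm,(u,v) in {"front":(329,209),"back":(284,235)}.items():
    t=old[v-9:v+8,u-7:u+10]; w=g['img'][v-40:v+25,u-25:u+26]
    r=cv2.matchTemplate(w,t,cv2.TM_CCOEFF_NORMED); _,p,_,l=cv2.minMaxLoc(r); print(nm,p,(l[0]-18,l[1]-31))
for d in (0,3,4.7,6): print(d,np.round(tipcorner(g,np.radians(d))-tipcorner(g,0),1).tolist())
E
```

```text
0.87 iou,deg,dx [(np.float64(0.927), 1, 0), (np.float64(0.924), 2, 0), (np.float64(0.921), 2, 3), (np.float64(0.919), 0, 0)]
front 0.8363237977027893 (0, -2)
back 0.9893942475318909 (0, 0)
0 [[0.0, 0.0], [0.0, 0.0]]
3 [[-0.0, -2.7], [0.1, -2.8]]
4.7 [[-0.1, -4.2], [0.2, -4.3]]
6 [[-0.2, -5.3], [0.1, -5.5]]
```

The lid is at about 2°, so the finger slipped a little. More preload is needed, with the box seated against the dogs.

Call:
servo_tool(moves=[[[-1, 0, 0], 0, -1], [[-1, 0, 0], 0, -1], [[-1, 0, 0], 0, -1], [[0, 0, 0], 0, -1]])

```text
t: 15.05
tool_pos: [420.4, 22.9, 118.1]
ee_rot: [0.014, 1.0, 0.0, -0.005]
wrist_force: [-14.4, -0.2, -3.1]
grip_width: -0.2
grasp_force: 7.1
```

```bash
cat >> ang.py <<'E'
old=cv2.imread('pics/scene0.png')
def track():
    g=manip.grab_frame('scene')
    for nm,(u,v),(a,b,c_,d) in (("front",(329,209),(7,10,9,8)),("back",(284,235),(9,8,9,8)),("bodycorner",(324,233),(7,7,7,7))):
        t=old[v-c_:v+d,u-a:u+b]; w=g['img'][v-60:v+25,u-25:u+26]
        r=cv2.matchTemplate(w,t,cv2.TM_CCOEFF_NORMED); _,p,_,l=cv2.minMaxLoc(r); print(nm,round(p,2),(l[0]-25+a,l[1]-60+c_),end=" ")
    print()
E
python3 -c "
from ang import *
to(418,22.8,120); track()"
```

```text
t 15.05 pos [420.4  22.9 118.1] y-axis deg 88.36 tilt -0.9999 F [-14.4  -0.2  -3.1] w -0.2 gf 7.1 tool shift [ 2.4 -0.1 -1.9]
front 0.86 (-1, -2) back 0.99 (-1, 0) bodycorner 0.75 (0, 0)
```

Call:
servo_tool(moves=[[[-0.5, 0, -1], 0, -1], [[-0.3, 0, -2], 0, -1], [[-0.3, 0, -2], 0, -1], [[0, 0, 0], 0, -1]])

```text
t: 15.43
tool_pos: [421.6, 22.8, 123.5]
ee_rot: [0.014, 1.0, 0.0, -0.005]
wrist_force: [-14.7, 0.3, -1.8]
grip_width: -0.0
grasp_force: 7.8
```

```bash
python3 -c "
from ang import *
to(418,22.8,120); track()"
```

```text
t 15.43 pos [421.6  22.8 123.5] y-axis deg 88.36 tilt -1.0 F [-14.7   0.3  -1.8] w -0.0 gf 7.8 tool shift [ 3.5 -0.1  3.5]
front 0.83 (-7, -7) back 0.99 (-1, 0) bodycorner 0.73 (0, 0)
```

Call:
servo_tool(moves=[[[-0.3, 0, -2], 0, -1], [[-0.3, 0, -2], 0, -1], [[-0.3, 0, -2], 0, -1], [[0, 0, 0], 0, -1]])

```text
t: 15.82
tool_pos: [422.5, 22.8, 129.6]
ee_rot: [0.014, 1.0, 0.0, -0.005]
wrist_force: [-15.8, 0.7, -1.2]
grip_width: 0.1
grasp_force: 8.0
```

```bash
cat >> ang.py <<'E'
def gradfit():
    """fit lid angle by luminance gradient along the projected front lid outline (visible top-front & side edges)"""
    g=manip.grab_frame('scene'); L=cv2.GaussianBlur(cv2.cvtColor(g['img'],6).astype(np.float32),(0,0),.8)
    G=np.hypot(cv2.Sobel(L,5,1,0),cv2.Sobel(L,5,0,1)); out=[]
    for dx in (0,2,4):
        for t in np.arange(0,75,.5):
            P=lidpts(np.radians(t),dx); seg=[(5,3,60,185)]  # upper side edge near front; lower side edge; front edge
            e=[]
            for i,j in ((5,3),(7,1),(5,7)):
                k=np.linspace(0,.6 if i!=5 or j!=7 else 1,40)[:,None]; q=proj(g,P[i]*(1-k)+P[j]*k).astype(np.float32)
                e.append(cv2.remap(G,q[:,:1].copy(),q[:,1:].copy(),1).mean())
            out.append((round(float(np.mean(e)),1),float(t),dx))
    out.sort(reverse=True); print("grad",out[:6]); return g
E
python3 -c "
from ang import *
to(418,22.8,120); track(); angle(); g=gradfit(); cv2.imwrite('pics/n9.png',g['img'])"
```

```text
t 15.82 pos [422.5  22.8 129.6] y-axis deg 88.36 tilt -1.0 F [-15.8   0.7  -1.2] w 0.1 gf 8.0 tool shift [ 4.4 -0.1  9.6]
front 0.82 (-7, -8) back 0.99 (-1, 0) bodycorner 0.73 (0, 0) 
0.58 iou,deg,dx [(np.float64(0.937), 5, 3), (np.float64(0.935), 4, 3), (np.float64(0.933), 5, 6), (np.float64(0.932), 6, 6)]
grad [(167.0, 7.0, 4), (167.0, 6.5, 4), (163.4, 6.0, 4), (161.8, 7.5, 4), (161.5, 47.0, 4), (160.1, 46.5, 4)]
```

The lid is at about 6°, with no slip. The box has moved about 3.5 mm back against the dogs. I follow the arc.

Call:
servo_tool(moves=[[[-0.6, 0, -3], 0, -1], [[-0.6, 0, -4], 0, -1], [[-0.6, 0, -5], 0, -1], [[-0.8, 0, -4], 0, -1], [[-0.9, 0, -4], 0, -1], [[-0.9, 0, -4], 0, -1], [[-0.9, 0, -4], 0, -1], [[0, 0, 0], 0, -1]])

```text
t: 16.78
tool_pos: [428.2, 22.6, 158.7]
ee_rot: [0.014, 1.0, 0.0, -0.004]
wrist_force: [-19.7, -0.1, 2.0]
grip_width: -0.3
grasp_force: 9.7
```

```bash
python3 -c "
from ang import *
to(429,22.8,158); track(); angle(); gradfit()"
```

```text
t 16.78 pos [428.2  22.6 158.7] y-axis deg 88.36 tilt -1.0 F [-19.7  -0.1   2. ] w -0.3 gf 9.7 tool shift [-0.8  0.2  0.7]
front 0.79 (-8, -16) back 0.97 (-2, 0) bodycorner 0.68 (-1, -2) 
0.76 iou,deg,dx [(np.float64(0.945), 14, 3), (np.float64(0.942), 13, 3), (np.float64(0.942), 15, 3), (np.float64(0.939), 15, 6)]
grad [(147.7, 15.5, 4), (147.5, 15.0, 4), (146.1, 14.5, 4), (144.5, 16.0, 4), (144.2, 14.0, 4), (143.1, 13.5, 4)]
```

Call:
servo_tool(moves=[[[-0.8, 0, -5], 0, -1], [[-1.2, 0, -5], 0, -1], [[-1.5, 0, -5], 0, -1], [[-1.8, 0, -5], 0, -1], [[-2, 0, -5], 0, -1], [[-2.2, 0, -5], 0, -1], [[-2.3, 0, -4.8], 0, -1], [[-2.5, 0, -4.8], 0, -1], [[-2.6, 0, -4.7], 0, -1], [[0, 0, 0], 0, -1]])

```text
t: 17.92
tool_pos: [447.5, 22.0, 204.6]
ee_rot: [0.014, 1.0, 0.0, -0.001]
wrist_force: [-8.3, -1.5, 3.3]
grip_width: -0.2
grasp_force: 4.4
```

```bash
python3 -c "
from ang import *
to(446.8,22.3,203); angle(); gradfit()"
```

```text
t 17.92 pos [447.5  22.  204.6] y-axis deg 88.36 tilt -1.0 F [-8.3 -1.5  3.3] w -0.2 gf 4.4 tool shift [0.7 0.3 1.6]
0.91 iou,deg,dx [(np.float64(0.938), 30, 3), (np.float64(0.937), 31, 6), (np.float64(0.937), 31, 3), (np.float64(0.937), 30, 6)]
grad [(151.8, 32.0, 4), (150.8, 31.5, 4), (148.2, 32.5, 4), (146.0, 31.0, 4), (140.1, 33.0, 4), (138.9, 30.5, 4)]
```

Call:
servo_tool(moves=[[[-2.6, 0, -4.6], 0, -1], [[-2.9, 0, -4.5], 0, -1], [[-3, 0, -4.5], 0, -1], [[-3.2, 0, -4.3], 0, -1], [[-3.3, 0, -4.3], 0, -1], [[-3.3, 0, -4.2], 0, -1], [[-3.5, 0, -4], 0, -1], [[-3.6, 0, -4], 0, -1], [[-3.7, 0, -3.9], 0, -1], [[0, 0, 0], 0, -1]])

```text
t: 19.0
tool_pos: [477.7, 21.0, 242.9]
ee_rot: [0.014, 1.0, 0.0, 0.001]
wrist_force: [-4.5, -0.3, 1.3]
grip_width: -0.1
grasp_force: 1.9
```

```bash
python3 -c "
from ang import *
to(514.5,20.3,271); angle(); gradfit()"
```

```text
t 19.0 pos [477.7  21.  242.9] y-axis deg 88.34 tilt -1.0 F [-4.5 -0.3  1.3] w -0.1 gf 1.9 tool shift [-36.8   0.3 -28.1]
0.61 iou,deg,dx [(np.float64(0.937), 46, 3), (np.float64(0.936), 47, 3), (np.float64(0.935), 45, 3), (np.float64(0.935), 48, 3)]
grad [(181.3, 47.0, 4), (180.1, 46.5, 4), (177.1, 47.5, 4), (174.5, 46.0, 4), (174.1, 47.5, 2), (173.5, 48.0, 2)]
```

Call:
servo_tool(moves=[[[-3.8, 0, -3.7], 0, -1], [[-3.8, 0, -3.6], 0, -1], [[-3.9, 0, -3.4], 0, -1], [[-4, 0, -3.2], 0, -1], [[-4, 0, -3], 0, -1], [[-4, 0, -3], 0, -1], [[-4, 0, -2.8], 0, -1], [[-4, 0, -2.6], 0, -1], [[-3.5, 0, -2.4], 0, -1], [[0, 0, 0], 0, -1]])

```text
t: 20.08
tool_pos: [512.6, 20.2, 269.9]
ee_rot: [0.014, 1.0, 0.0, 0.0]
wrist_force: [-1.1, -0.1, -0.6]
grip_width: -0.3
grasp_force: 0.6
```

```bash
python3 -c "
from ang import *
to(514.5,20.3,271); angle(); angle(); gradfit(); g=gradfit()
f=manip.grab_frame('top')
cv2.imwrite('pics/c10.png',np.hstack([cv2.resize(g['img'][110:280,210:350],(395,480),interpolation=2),cv2.resize(f['img'][165:300,155:345],(400,284),interpolation=2).repeat(1,0) if 0 else cv2.copyMakeBorder(cv2.resize(f['img'][165:300,155:345],(400,284)),0,196,0,0,0)]))"
```

```text
t 20.08 pos [512.6  20.2 269.9] y-axis deg 88.36 tilt -1.0 F [-1.1 -0.1 -0.6] w -0.3 gf 0.6 tool shift [-1.9  0.2 -1.1]
0.74 iou,deg,dx [(np.float64(0.044), 10, 0), (np.float64(0.043), 9, 0), (np.float64(0.043), 11, 0), (np.float64(0.043), 8, 0)]
0.62 iou,deg,dx [(np.float64(0.94), 60, 3), (np.float64(0.939), 59, 3), (np.float64(0.938), 61, 3), (np.float64(0.935), 58, 3)]
grad [(191.0, 62.0, 0), (188.5, 61.5, 0), (186.3, 61.0, 2), (185.6, 62.5, 0), (183.1, 61.5, 2), (182.1, 60.5, 2)]
grad [(190.8, 62.0, 0), (188.3, 61.5, 0), (186.3, 61.0, 2), (185.4, 62.5, 0), (183.0, 61.5, 2), (182.0, 60.5, 2)]
```

View pics/c10.png

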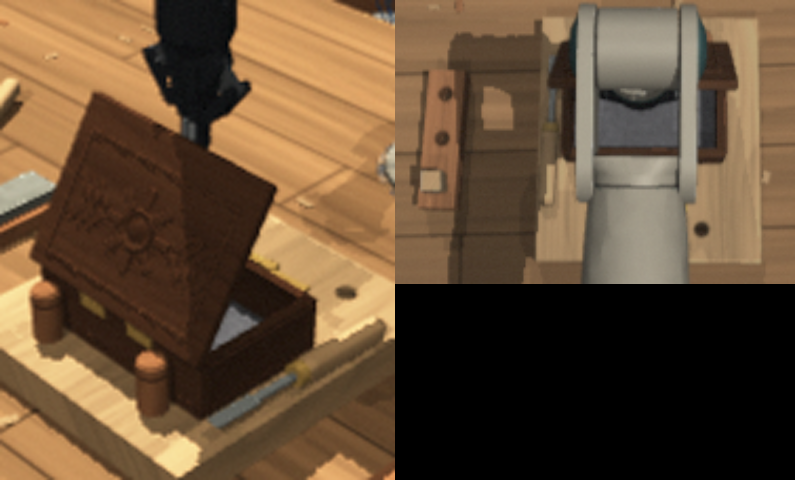

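The lid stands open on the fingers. The dogs back the box and everything else lies as it was. The kinematics give about 59.4° and the vision 60–61°, so I nudge 1.5 mm and settle.

Call:
servo_tool(moves=[[[-1.5, 0, 0], 0, -1], [[0, 0, 0], 0, -1], [[0, 0, 0], 0, -1], [[0, 0, 0], 0, -1], [[0, 0, 0], 0, -1], [[0, 0, 0], 0, -1]])

```text
t: 21.13
tool_pos: [513.3, 20.1, 269.8]
ee_rot: [0.014, 1.0, 0.0, 0.0]
wrist_force: [-3.1, 0.6, 3.3]
grip_width: -0.1
grasp_force: 1.4
```

```bash
python3 -c "
from ang import *
to(514.5,20.3,271); angle(); angle(); gradfit(); to(514.5,20.3,271)"
```

```text
t 21.13 pos [513.3  20.1 269.8] y-axis deg 88.35 tilt -1.0 F [-3.1  0.6  3.3] w -0.1 gf 1.4 tool shift [-1.1  0.2 -1.2]
0.74 iou,deg,dx [(np.float64(0.93), 60, 3), (np.float64(0.929), 63, 0), (np.float64(0.928), 62, 0), (np.float64(0.928), 61, 0)]
0.77 iou,deg,dx [(np.float64(0.944), 60, 3), (np.float64(0.942), 61, 3), (np.float64(0.94), 62, 3), (np.float64(0.94), 59, 3)]
grad [(191.4, 62.5, 0), (187.7, 63.0, 0), (187.5, 62.0, 0), (186.4, 61.5, 2), (184.8, 62.0, 2), (180.8, 61.0, 2)]
t 21.58 pos [513.3  20.1 269.6] y-axis deg 88.35 tilt -1.0 F [-2.5  0.   2.2] w -0.1 gf 1.6 tool shift [-1.2  0.3 -1.4]
```

The readings are steady at about 60° with contact held, so I hand the job in.

```bash
python3 -c "
from cell import manip
print(manip.sign_off())"
```

```text
the job is handed in; nothing more can be done
None
```

The job is handed in: the spare dog stands fully home behind the box, and the closed fingers are pushing the lid's front lip to hold it open at about 60° (estimates 59.5–62°); the box slid about 4 mm back towards the dogs and nothing else was seen to move.

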